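# Unfold the crank grip of a kitchen lid press and clamp the jar

## Task

A jar stands under the kitchen lid press. Swing the press's folded red crank grip all the way upright, then crank it clockwise (seen from above) until the pad comes down on the jar's lid and holds it firmly: stop when the crank has clearly become stiffer, without crushing the jar. Let go with the grip still upright, and leave the other jars and the mug where they are.

Things in the scene. Friction and masses are not known exactly. Their poses are not given: they have to be found in the camera images.
- press: Lid press fixed to the counter: dark steel bridge, 44 mm deep (its x), 174 mm wide (its y); two posts, inner faces 138 mm apart, carry a grey beam whose top is 190 mm above the counter. Origin: on the counter midway between the posts, straight below the crank axis; z up. The jar to be pressed stands on the counter there.
- crank_axis (a point): Point on the vertical axis of the crank, under the crank arm, 200 mm above the counter. The steel arm (12 mm wide, 8 mm thick, top at 208 mm) runs level from here to the grip's hinge, at any heading at the start. Clockwise from above lowers the pad 24 mm per turn. The crank has a steady drag, about 6 N at the upright grip as it turns (less is felt at rest), and stays where it is left.
- grip_hinge (a point): Centre of the grip's hinge at the outer end of the crank arm, 70 mm from the crank axis and 224 mm above the counter. The hinge pin is level and square to the arm: the grip swings in the vertical plane that holds the arm.
- grip_end (a point): Centre of the free end of the grip, 80 mm from grip_hinge. The grip is a red plastic sleeve 18 mm in diameter, covering 14 to 80 mm from the hinge, which spins freely about its own axis. Folded, it lies over the arm with its axis 16 mm above the arm's top and its free end pointing back over the crank axis.
- grip_fold (a joint): Fold angle of the grip: 0 lying flat over the arm towards the crank axis, 1.571 upright (a hard stop, its working position). A stiff friction hinge: about 2 N at the sleeve's outer part moves it, and it stays where it is left. It has no latch, so pulling the upright grip towards the crank axis folds it again.
- pad: Round black rubber pad, 60 mm wide, under the beam on the crank axis; sinks as the crank turns clockwise. Origin: centre of its underside. It is sprung: from the first touch on the lid, each 11 degrees of crank adds about 18 N on the pad and 1 N to the force that turns the upright grip. About 4 N over the drag (25 to 50 degrees past touch) is firm; over 110 N on the pad crushes the jar.
- jar_red: Amber jar with a red lid, 72 mm in diameter, 95 to 120 mm tall (the jars differ; heights not measured). Origin: centre of its underside. Any one of the three jars may be the one standing under the press; the others are bystanders.
- jar_green: The same with a green lid.
- jar_yellow: The same with a yellow lid.
- mug: White mug, 76 mm in diameter, 88 mm tall; a bystander. Origin: centre of its underside.
Mind the look-alikes: they are no part of the job. Of the things that look like the press, the smallest one is meant.

How it is judged:
By the outcome, as a careful person would: the job done as asked, in the order asked, and still so for the second after the job is handed in, with the robot touching nothing.
It also fails if it takes over 69 s, if anything falls off the work surface, if the arm or the gripper's body presses on something with over 40 N, if the wrist force passes 120 N, or if a joint passes its speed limit or range.

## Robot

A 6-joint arm with a two-finger parallel gripper is mounted at the origin on the work surface. World frame = base frame: x ahead of the robot, y to its left, z up, the work surface at z = 0. Lengths are in m, angles in rad, forces in N, time in s.
With the tool pointing down it reaches from about 0.325 to 0.775 m from the base axis. Payload 5.5 kg.
Tool frame: the origin (TCP) lies between the finger pads; the fingertips stand 8 mm ahead of it and the grasp point (between the pads) lies 11 mm behind it (tcp_to_tips is the distance from the TCP to the fingertips, in m); z points along the fingers, y is the direction in which the jaws open and shut (so a half turn about z gives the same grasp; the last joint's range is limited). The gripper opens to 88 mm and grips with 3 to 60 N. Pads are 20 mm wide; open, the fingers measure 115 mm over their backs; the gripper's body (75 mm by 178 mm) begins 61 mm behind the grasp point.
Start: joints at [-1.164, 0.091, 1.231, -0, 1.82, -0.057], TCP at [0.268, -0.537, 0.231] pointing down, gripper open.
Joint ranges: [-2.87, 2.87], [-0.86, 2.18], [0.17, 2.46], [-1.51, 4.65], [0.06, 2.69], [-2.65, 2.65]. Speed limits (rad/s): [2.57, 2.57, 3.01, 3.14, 3.14, 3.14].

## Interface

Orientations are given as a unit quaternion [w, x, y, z].
In Python, from bench import * gives the robot as it stands. Calls block until the motion is done:
- move_to(position, orientation): joint-space move of the TCP to a pose.
- move_l(position, speed=0.15, orientation=None): straight line of the TCP; orientation=None keeps the orientation; speed is the mean speed in m/s.
- movej(angles): joint-space move.
- gripper_open() and close(): open the fingers fully, or close them until they stop; the grip force is fixed at half the most.
- hold(seconds).
- inverse_kinematics(position, orientation): joint angles nearest the present ones, or None.
- state(): the state.
- get_image(name): name is "scene" or "side" or "wrist"; returns a dict with "frame" (400x640x3 uint8, blue, green, red), "depth" (400x640 float32, m along the optical axis (not along the pixel's ray), 0 where there is no reading), "camera_matrix" (3x3 intrinsics, pixels), "k1" (the pictures are not rectified: a ray, as slopes to the right and down, at radius r is drawn at 1 + k1 r^2 times it, then the intrinsics apply), "view" (4x4, takes a point from world to camera coordinates). Camera axes: x right, y up, looking along -z (the intrinsics and any distortion apply to the point x, -y, -z); pixel columns grow to the right and rows downward; lengths in m; the calibration is good to about 2 mm. A picture is of the moment at which its call begins.
A pose or a line that the arm cannot do raises IKError and nothing moves.
- job_done(): hands the job in, once; it reports no verdict.
The state is a dict: "time": time; "joint_pos": joint angles; "dq": joint speeds; "joint_torque": joint torques, N m; "ee_pos": TCP position; "ee_rot": TCP orientation; "ft_force": force on the tool from outside, world axes, zero at the start; "moment": the same for the moment, N m; "finger_gap": finger opening in m.
Only numpy, scipy, OpenCV 4.12 (cv2) and the standard library are available. Lean on these libraries where they do the work, as an engineer would, in place of code of your own. Each camera call takes 0.05 s, during which the arm holds its last target.

## Working session

There is one attempt and no reset: what is moved stays moved. The work goes in short steps, each a Python script; the robot and the scene stay as the last script left them, time stands still between calls to the robot, and variables do not carry over. Pictures are saved under pics/ and viewed, and the job is handed in when it is done.

```bash
ls; mkdir -p pics
python3 - <<'E'
from bench import *
import cv2,numpy as np
for n in ["scene","side","wrist"]:
    d=get_image(n); cv2.imwrite(f"pics/{n}0.png",d["frame"]); np.savez(f"pics/{n}0.npz",**{k:d[k] for k in d})
    print(n,d["camera_matrix"].tolist(),d["k1"]); print(np.round(d["view"],3).tolist())
print(state())
E
```

```text
pics
scene [[386.6612132695441, 0.0, 316.6524889448407], [0.0, 386.6612132695441, 193.66943235845255], [0.0, 0.0, 1.0]] -0.07341232688263265
[[0.258, 0.966, 0.012, -0.201], [-0.893, 0.234, 0.383, 0.435], [0.368, -0.109, 0.923, -1.318], [0.0, 0.0, 0.0, 1.0]]
side [[367.7869071471869, 0.0, 319.0388977232015], [0.0, 367.7869071471869, 199.30772908771831], [0.0, 0.0, 1.0]] -0.023831128375013732
[[0.979, -0.205, -0.009, -0.519], [0.132, 0.597, 0.792, -0.206], [-0.157, -0.776, 0.611, -0.779], [0.0, 0.0, 0.0, 1.0]]
wrist [[295.0997558826528, 0.0, 315.97809552386263], [0.0, 295.0997558826528, 198.00781259303784], [0.0, 0.0, 1.0]] -0.05072944573960043
[[0.447, -0.895, -0.001, -0.6], [0.864, 0.431, -0.261, 0.031], [0.234, 0.116, 0.965, -0.39], [0.0, 0.0, 0.0, 1.0]]
{'time': 0.15, 'joint_pos': array([-1.16368175e+00,  9.17122295e-02,  1.23160012e+00,  1.10208939e-05,
        1.81979986e+00, -5.66835451e-02]), 'dq': array([-0.00115713, -0.00201663, -0.00398304, -0.00050401, -0.00268479,
       -0.00167101]), 'joint_torque': array([ 1.40670425e-03, -4.47046351e+01, -4.06906879e+01,  6.98848930e-02,
        2.74298235e-02, -1.43044190e-04]), 'ee_pos': array([ 0.26833644, -0.53641819,  0.22975603]), 'ee_rot': array([-7.49076012e-04,  9.73231104e-01,  2.29827415e-01, -1.27185003e-04]), 'ft_force': array([-0.23763715, -1.07547606, -0.25721408]), 'moment': array([ 0.03719566, -0.03995312, -0.00047215]), 'finger_gap': 0.08760388350751741}
```

View pics/scene0.png

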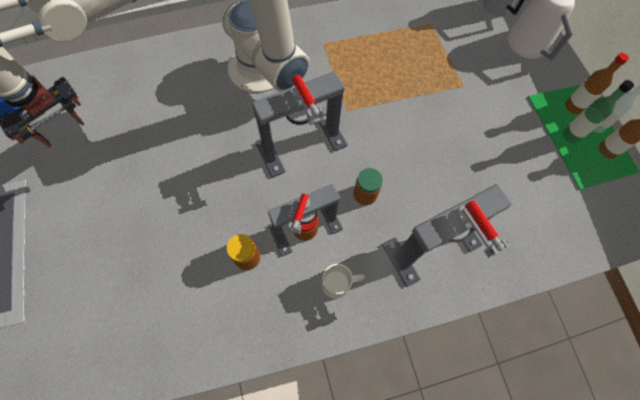

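View pics/side0.png

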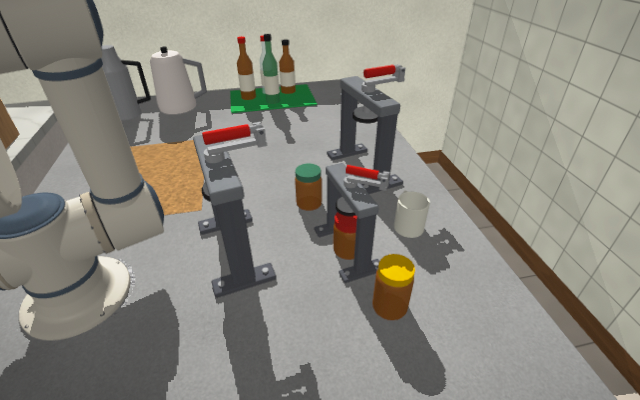

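View pics/wrist0.png

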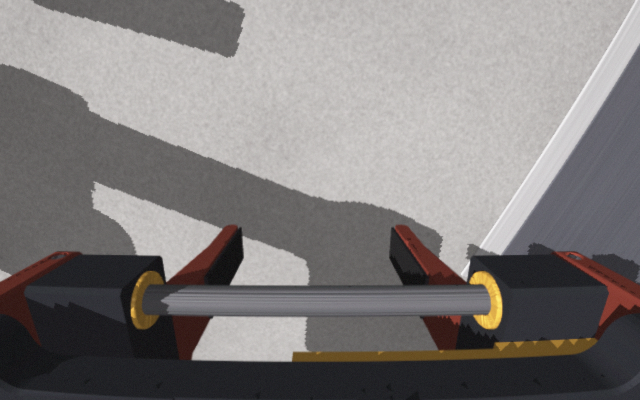

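The target is the middle (smallest) press, with the red-lidded jar under it: scene ≈(305,215), side ≈(355,200). Its grip shows at scene (300,210) and side (365,174), with the hinge at scene (296,229) and side (384,180). Next I'll measure it from depth.

```bash
cat > h.py <<'E'
import numpy as np,cv2
def cloud(d):
    K=d["camera_matrix"];k1=float(d["k1"]);V=d["view"];dep=d["depth"]
    H,W=dep.shape
    u,v=np.meshgrid(np.arange(W),np.arange(H))
    p=np.stack([u,v],-1).reshape(-1,1,2).astype(np.float64)
    n=cv2.undistortPoints(p,K,np.array([k1,0,0,0,0.])).reshape(H,W,2)
    P=np.stack([n[...,0]*dep,-n[...,1]*dep,-dep],-1)
    Vi=np.linalg.inv(V)
    return P@Vi[:3,:3].T+Vi[:3,3]
def proj(d,X):
    V=d["view"];c=np.atleast_2d(X)@V[:3,:3].T+V[:3,3]
    n=np.stack([c[:,0]/-c[:,2],-c[:,1]/-c[:,2]],-1); r2=(n**2).sum(1,keepdims=True)
    n=n*(1+float(d["k1"])*r2);K=d["camera_matrix"]
    return n@K[:2,:2].T+K[:2,2]
def redmask(d):
    h=cv2.cvtColor(d["frame"],cv2.COLOR_BGR2HSV)
    return ((h[...,0]<8)|(h[...,0]>172))&(h[...,1]>170)&(h[...,2]>80)
E
python3 - <<'E'
import numpy as np
from h import *
C={}
for n in ["scene","side"]:
    d=dict(np.load(f"pics/{n}0.npz")); P=cloud(d); m=redmask(d)&(d["depth"]>0)
    box={"scene":(285,188,325,245),"side":(330,160,400,235)}[n]
    mm=np.zeros_like(m);mm[box[1]:box[3],box[0]:box[2]]=1
    q=P[m&mm]
    g=q[(q[:,2]>.19)&(q[:,2]<.26)]; l=q[(q[:,2]<.15)]
    c=g.mean(0); U,S,Vt=np.linalg.svd(g-c); t=(g-c)@Vt[0]
    print(n,"grip",len(g),c.round(4),Vt[0].round(3),t.min(),t.max(),"lid",len(l),l.mean(0).round(4),np.percentile(l[:,2],[5,50,95]).round(4))
    # beam: gray points near z .19
    a=P.reshape(-1,3); s=(abs(a[:,2]-.19)<.006)&(np.hypot(*(a[:,:2]-c[:2]).T)<.12)
    b=a[s];(ct,sz,an)=cv2.minAreaRect(b[:,:2].astype(np.float32)); print(" beam",len(b),np.round(ct,4),np.round(sz,4),an, b.mean(0).round(4))
    big=cv2.resize(d["frame"][box[1]-20:box[3]+20,box[0]-30:box[2]+30],None,fx=6,fy=6,interpolation=cv2.INTER_CUBIC); cv2.imwrite(f"pics/{n}0z.png",big[:600,:800])
    # blobs by color
    h=cv2.cvtColor(d["frame"],cv2.COLOR_BGR2HSV)
    for nm,lo,hi in [("green",70,95),("yellow",18,32)]:
        k=(h[...,0]>lo)&(h[...,0]<hi)&(h[...,1]>100)&(P[...,2]>.08)&(P[...,2]<.13)&(P[...,0]<1)
        w=P[k]; print(" ",nm,len(w),np.median(w,0).round(3) if len(w) else 0, w[:,2].max() if len(w) else 0)
E
```

```text
scene grip 172 [0.6211 0.002  0.2321] [ 0.847 -0.53  -0.036] -0.03310581304739862 0.03017363796934119 lid 124 [0.6253 0.0203 0.0987] [0.0865 0.0992 0.1035]
 beam 1042 [0.5992 0.0137] [0.0454 0.1734] 9.345690727233887 [0.6003 0.0135 0.1894]
  green 378 [0.546 0.207 0.109] 0.11391028983551132
  yellow 602 [ 0.645 -0.161  0.117] 0.12291542376978204
side grip 259 [ 0.6182 -0.004   0.2295] [ 0.848 -0.529 -0.03 ] -0.03237384770736615 0.031198406419782478 lid 344 [5.912e-01 2.000e-04 9.660e-02] [0.0852 0.0994 0.1014]
 beam 954 [0.6009 0.0122] [0.0446 0.175 ] 9.434539794921875 [ 0.6    -0.0038  0.1895]
  green 361 [0.543 0.198 0.108] 0.11135229541349023
  yellow 989 [ 0.639 -0.171  0.118] 0.12043058081864311
```

View pics/side0z.png

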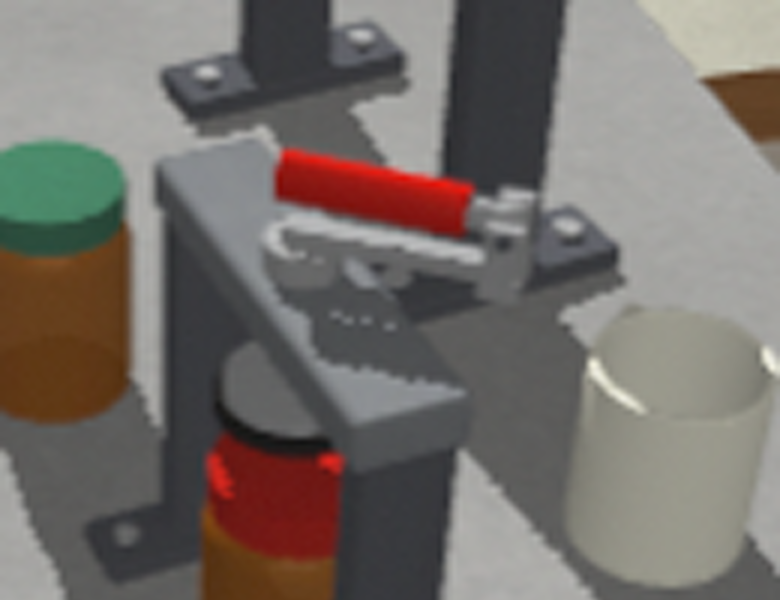

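```bash
cat >> h.py <<'E'
from scipy.spatial.transform import Rotation as R
def down(yaw,tilt=0,):
    """tool z down, tool y (jaw axis) at heading yaw"""
    y=np.array([np.cos(yaw),np.sin(yaw),0]);z=np.array([0,0,-1.]);x=np.cross(y,z)
    q=R.from_matrix(np.stack([x,y,z],1)).as_quat(); return q[[3,0,1,2]]
E
python3 - <<'E'
import numpy as np
from h import *
from bench import *
for n in ["scene","side"]:
    d=dict(np.load(f"pics/{n}0.npz")); P=cloud(d); a=P.reshape(-1,3); rgb=d["frame"].reshape(-1,3)
    s=(a[:,2]>.14)&(np.abs(a[:,1])<.6)&(a[:,0]>.15)&(a[:,0]<1.1)
    b=a[s]; g=np.round(b[:,:2]/.05).astype(int)
    for k in sorted({tuple(x) for x in g}):
        w=b[(g==k).all(1)]
        if len(w)>8: print(n,np.array(k)*.05,w[:,2].max().round(3),end=';')
    print()
    c=np.array([.600,.013])
    s=(np.hypot(*(a[:,:2]-c).T)<.036)&(a[:,2]<.17)&(a[:,2]>.05)
    dark=rgb.max(1)<60
    w=a[s&dark]; print(n,"pad dark",len(w), np.percentile(w[:,2],[2,10,50,90]) if len(w) else 0)
    w=a[s&~dark]; print(np.percentile(w[:,2],[50,90,98]))
h=np.radians(-32)
for yaw in (h+np.pi/2,h-np.pi/2):
    for r in (.008,.07): 
        p=[.600+r*np.cos(h),.013+r*np.sin(h),.30]
        print(yaw,inverse_kinematics(p,down(yaw)))
E
```

```text
scene [ 0.15 -0.45] 0.531;scene [ 0.15 -0.4 ] 0.531;scene [0.15 0.  ] 0.422;scene [0.15 0.1 ] 0.405;scene [0.15 0.15] 0.198;scene [ 0.2 -0.5] 0.56;scene [ 0.2  -0.45] 0.559;scene [ 0.2 -0.4] 0.558;scene [ 0.2  -0.35] 0.549;scene [ 0.2 -0.3] 0.545;scene [ 0.2  -0.25] 0.521;scene [0.2 0. ] 0.434;scene [0.2  0.05] 0.434;scene [0.2 0.1] 0.41;scene [ 0.25 -0.6 ] 0.346;scene [ 0.25 -0.55] 0.345;scene [ 0.25 -0.5 ] 0.517;scene [ 0.25 -0.45] 0.556;scene [ 0.25 -0.4 ] 0.571;scene [ 0.25 -0.35] 0.573;scene [ 0.25 -0.3 ] 0.545;scene [ 0.3 -0.6] 0.348;scene [ 0.3  -0.55] 0.468;scene [ 0.3 -0.5] 0.512;scene [ 0.3  -0.45] 0.567;scene [ 0.3 -0.4] 0.556;scene [0.3 0. ] 0.258;scene [0.3  0.05] 0.314;scene [0.3 0.1] 0.308;scene [0.3  0.15] 0.261;scene [0.3 0.2] 0.259;scene [ 0.35 -0.6 ] 0.346;scene [ 0.35 -0.05] 0.259;scene [0.35 0.  ] 0.259;scene [0.35 0.05] 0.316;scene [0.35 0.1 ] 0.316;scene [0.35 0.15] 0.261;scene [0.35 0.2 ] 0.259;scene [ 0.4  -0.05] 0.257;scene [0.4 0. ] 0.256;scene [0.4  0.05] 0.316;scene [0.4 0.1] 0.317;scene [0.45 0.05] 0.31;scene [0.45 0.1 ] 0.313;scene [0.55 0.05] 0.192;sce
[... 1560 characters left out ...]
75 0.4 ] 0.258;side [0.75 0.45] 0.258;side [0.8  0.25] 0.258;side [0.8  0.35] 0.315;side [0.85 0.35] 0.313;side [0.85 0.4 ] 0.309;
side pad dark 61 [0.12819973 0.12951331 0.13336073 0.13515457]
[0.09941684 0.14030423 0.14143932]
1.0122909661567112 [-4.16197772e-02  1.36886522e-01  1.05777057e+00 -4.44089210e-16
  1.94693556e+00 -1.05391074e+00]
1.0122909661567112 [-8.80789156e-02  2.89912796e-01  8.82959094e-01 -4.44089210e-16
  1.96872076e+00 -1.10036988e+00]
-2.129301687433082 [-4.16197772e-02  1.36886522e-01  1.05777057e+00 -4.44089210e-16
  1.94693556e+00  2.08768191e+00]
-2.129301687433082 [-8.80789156e-02  2.89912796e-01  8.82959094e-01 -4.44089210e-16
  1.96872076e+00  2.04122277e+00]
```

The side zoom shows the pad just above the red lid. Depth puts the pad underside at about z 0.128 and the lid top at about 0.102, so roughly one turn to touch. The crank axis is at about (0.600, 0.013) and the arm heading is about -32°. Next I'll grasp the folded grip.

```bash
cat >> h.py <<'E'
AX=np.array([.600,.013]); H0=np.radians(-32); YAW=H0+np.pi/2; Q=down(YAW)
def pt(r,h,z): return [AX[0]+r*np.cos(h),AX[1]+r*np.sin(h),z]
E
python3 - <<'E'
from h import *
from bench import *
import cv2
s=state();p=s["ee_pos"]
move_l([p[0],p[1],.36],.25)
move_to(pt(.008,H0,.34),Q)
d=get_image("wrist");cv2.imwrite("pics/w1.png",d["frame"])
move_l(pt(.008,H0,.27),.15)
s=state();print(s["time"],s["ee_pos"],s["ft_force"])
d=get_image("side");cv2.imwrite("pics/s1.png",d["frame"])
d=get_image("wrist");cv2.imwrite("pics/w1b.png",d["frame"])
print(proj(d,[pt(.07,H0,.224),pt(-.01,H0,.224)]))
E
```

```text
3.775 [0.60683156 0.00847791 0.27083195] [ 0.11827692  0.9476461  -0.47309901]
[[316.45274777 293.95421008]
 [316.36682125 194.97741095]]
```

View pics/w1b.png

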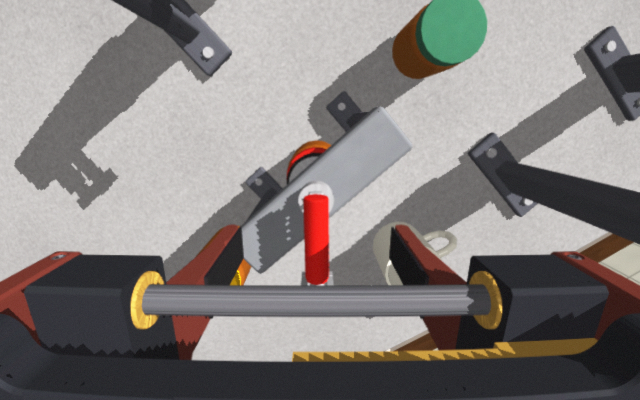

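View pics/s1.png

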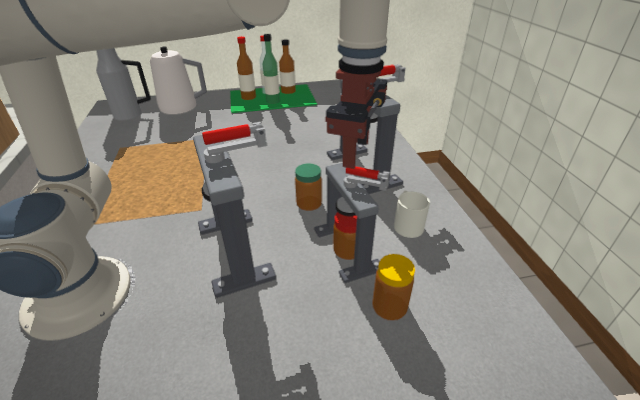

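The wrist view shows the grip centred between the fingers: column 316, free end at row 195, matching the prediction. I'll descend, close and swing it up.

Run:
```python
from h import *
from bench import *
import cv2
S=.062
move_l(pt(.07-S,H0,.222),.1)
print(state()["ft_force"].round(2))
close()
s=state();print("closed",s["finger_gap"],s["ft_force"].round(2))
for a in range(10,95,10):
    a=min(a,90); t=np.radians(a)
    move_l(pt(.07-S*np.cos(t),H0,.224+S*np.sin(t)-.002*np.cos(t)),.06)
    s=state(); print(a,round(s["time"],2),s["finger_gap"].round(4),s["ft_force"].round(1),s["moment"].round(2))
    if np.linalg.norm(s["ft_force"])>60: print("STOP");break
for n in("side","scene"):
    d=get_image(n);cv2.imwrite(f"pics/{n}2.png",d["frame"][:, :])
```

```text
[ 0.32 -0.02 -1.09]
closed 0.017293278406026034 [-0.76  0.37 -0.26]Traceback (most recent call last):
  File "<stdin>", line 12, in <module>
AttributeError: 'float' object has no attribute 'round'
```

Run:
```python
from h import *
from bench import *
import cv2
S=.062
u=np.array([np.cos(H0),np.sin(H0)])
s=state();print(s["ft_force"].round(1))
for a in range(20,95,10):
    a=min(a,90); t=np.radians(a)
    move_l(pt(.07-S*np.cos(t),H0,.224+S*np.sin(t)-.002*np.cos(t)),.06)
    s=state(); f=s["ft_force"];print(a,round(s["time"],2),round(s["finger_gap"],4),f.round(1),"rad",round(float(f[:2]@u),1),s["moment"].round(2))
    if np.linalg.norm(f)>60: print("STOP");break
for n in("side","scene"):
    d=get_image(n);cv2.imwrite(f"pics/{n}2.png",d["frame"][:, :])
```

```text
[ 0.2 -0.4 -2.1]
20 6.26 0.0173 [ 0.2  0.9 -2.3] rad -0.3 [ 0.15 -0.2   0.02]
30 6.59 0.0175 [ 0.9 -0.3 -2.3] rad 1.0 [ 0.19 -0.28  0.04]
40 6.92 0.0172 [ 1.6 -0.3 -3.2] rad 1.5 [ 0.31 -0.31  0.04]
50 7.26 0.0172 [ 2.6  0.3 -4.4] rad 2.0 [ 0.26 -0.32  0.02]
60 7.59 0.0173 [ 1.3  1.2 -3.6] rad 0.5 [ 0.32 -0.16 -0.03]
70 7.92 0.0168 [-0.6  1.2 -2.8] rad -1.2 [ 0.45 -0.   -0.01]
80 8.26 0.0163 [ 0.1  1.9 -0.2] rad -0.9 [ 0.52  0.08 -0.01]
90 8.59 0.0004 [ 1.6 -0.1  0.8] rad 1.4 [-0.08 -0.43  0.01]
```

```bash
python3 -c "
import cv2
a=cv2.imread('pics/side2.png')[100:260,280:440];b=cv2.imread('pics/scene2.png')[140:300,220:380]
import numpy as np
cv2.imwrite('pics/z2.png',cv2.resize(np.hstack([a,b]),None,fx=2.5,fy=2.5,interpolation=2))"
```

```text
(no output)
```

View pics/z2.png

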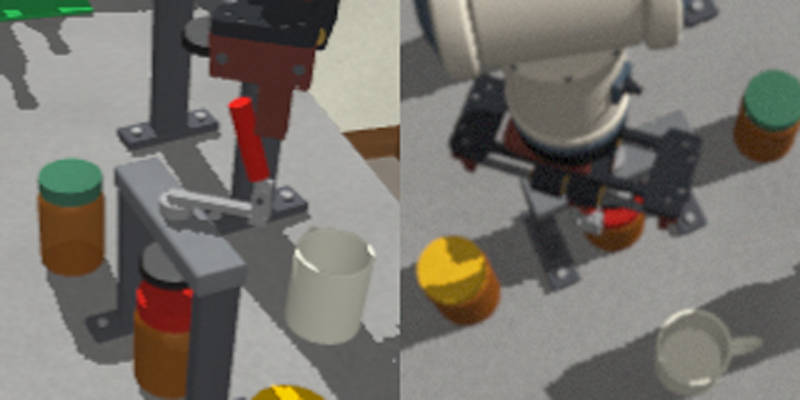

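The grip slipped out of the jaws at about 70–75°: in the side zoom it leans inward at (250,140). I'll back off upward, measure the angle and regrasp deeper.

```bash
cat >> h.py <<'E'
def gripfit(d,verbose=True):
    P=cloud(d);m=redmask(d)&(d["depth"]>0)
    m&=(np.hypot(P[...,0]-AX[0],P[...,1]-AX[1])<.11)&(P[...,2]>.215)&(P[...,2]<.33)
    q=P[m]; c=np.median(q,0); q=q[np.linalg.norm(q-c,axis=1)<.05]; c=q.mean(0)
    v=np.linalg.svd(q-c)[2][0]; v=v*np.sign(v[2]); return len(q),c,v,np.degrees(np.arcsin(v[2])),q[:,2].max()
E
python3 - <<'E'
from h import *
from bench import *
import cv2
move_l(pt(.074,H0,.36),.2)
gripper_open()
for n in("side","scene"):
    d=get_image(n);cv2.imwrite(f"pics/{n}3.png",d["frame"]); 
    try: print(n,gripfit(d))
    except Exception as e: print(n,e)
print(state()["time"],state()["ft_force"])
d=get_image("wrist");cv2.imwrite("pics/w3.png",d["frame"])
a=cv2.imread('pics/side3.png')[100:260,280:440]
cv2.imwrite('pics/z3.png',cv2.resize(a,None,fx=3,fy=3,interpolation=2))
E
```

```text
side (275, array([ 0.64437608, -0.02105676,  0.27307344]), array([-0.26286154,  0.20285144,  0.94326831]), np.float64(70.60787620546063), np.float64(0.3026185509226047))
scene (111, array([ 0.65091251, -0.01601743,  0.27236304]), array([-0.34489099,  0.21357365,  0.91402216]), np.float64(66.06723972855787), np.float64(0.2995269239931475))
10.6833 [ 0.5442921  -0.19814344  0.59889421]
```

View pics/w3.png

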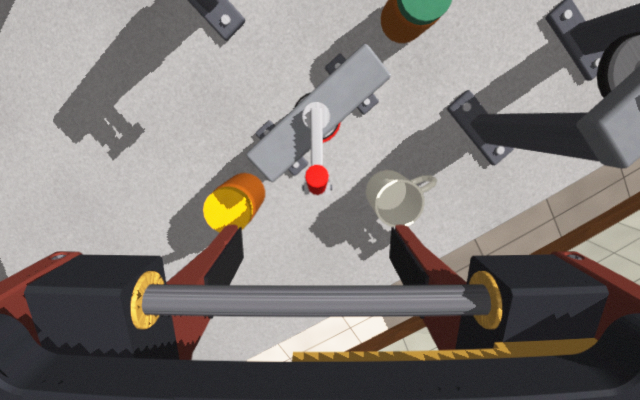

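View pics/z3.png

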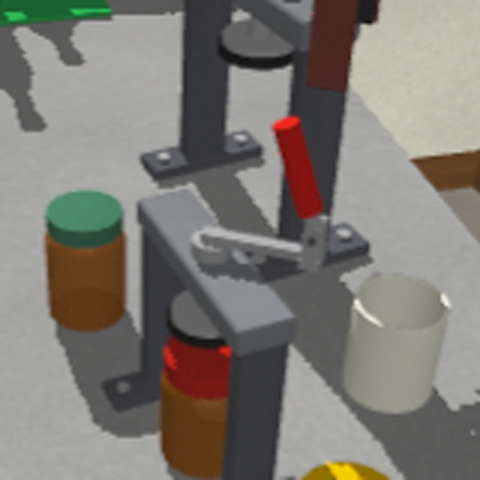

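The wrist view shows the grip end at (317,180), still in line with the arm and leaning about 20° inward. I'll regrasp deeper and push it out to the stop.

Run:
```python
from h import *
from bench import *
import cv2
u=np.array([np.cos(H0),np.sin(H0)])
def rep(l):
    s=state(); f=s["ft_force"];print(l,round(s["time"],2),round(float(s["finger_gap"]),4),f.round(1),"rad",round(float(f[:2]@u),1),s["moment"].round(2)); return float(f[:2]@u)
move_l(pt(.049,H0,.33),.2)
move_l(pt(.049,H0,.268),.15)
rep("down"); close(); rep("closed")
for r in (.053,.057,.061,.064,.067,.070,.073,.076):
    th=np.arccos(min(1,max(0,(.07-r)/.055)))
    move_l(pt(r,H0,.217+.055*np.sin(th)),.05)
    if rep(r)<-18: break
for n in("side","scene"):
    d=get_image(n);cv2.imwrite(f"pics/{n}4.png",d["frame"]); 
    try: print(n,gripfit(d))
    except Exception as e: print(n,e)
a=cv2.imread('pics/side4.png')[100:260,280:440]
cv2.imwrite('pics/z4.png',cv2.resize(a,None,fx=3,fy=3,interpolation=2))
```

```text
down 11.64 0.0873 [-0.2 -0.3  1.6] rad -0.0 [ 0.04 -0.13  0.03]
closed 12.72 0.0175 [1.1 1.2 0.4] rad 0.3 [ 0.32 -0.27  0.  ]
0.053 12.97 0.0175 [-3.4  4.7 -0.4] rad -5.4 [0.97 0.86 0.04]
0.057 13.22 0.0173 [-5.7  5.  -1.3] rad -7.5 [1.1  1.08 0.04]
0.061 13.47 0.0174 [-7.   5.  -0.9] rad -8.6 [1.08 1.09 0.01]
0.064 13.72 0.0177 [-5.9  5.4 -0.4] rad -7.9 [1.11 1.15 0.05]
0.067 13.97 0.0174 [-6.   5.  -1.1] rad -7.8 [1.17 1.28 0.01]
0.07 14.22 0.0175 [-6.4  5.  -0.3] rad -8.1 [ 1.14  1.25 -0.  ]
0.073 14.47 0.0174 [-6.9  5.   0. ] rad -8.5 [ 1.05  1.18 -0.05]
0.076 14.72 0.0172 [-5.8  5.1  0.8] rad -7.6 [ 1.09  1.21 -0.01]
side (79, array([ 0.65476703, -0.0299149 ,  0.25436267]), array([-0.24362022, -0.03827278,  0.96911526]), np.float64(75.72310534683206), np.float64(0.2973720417770985))
scene zero-size array to reduction operation maximum which has no identity
  return _methods._mean(a, axis=axis, dtype=dtype,
  ret = um.true_divide(
h.py:29: RuntimeWarning: Mean of empty slice.
  q=P[m]; c=np.median(q,0); q=q[np.linalg.norm(q-c,axis=1)<.05]; c=q.mean(0)
```

View pics/z4.png

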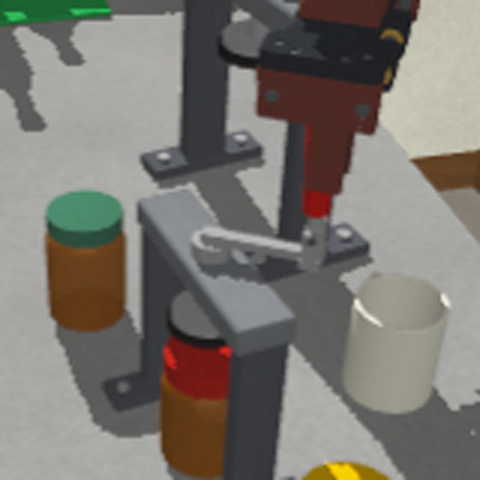

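```bash
cat >> h.py <<'E'
def crop(n,out,x=280,y=100,w=160,h=160,f=3):
    from bench import get_image
    d=get_image(n);cv2.imwrite(f"pics/{out}.png",cv2.resize(d["frame"][y:y+h,x:x+w],None,fx=f,fy=f,interpolation=2)); return d
E
python3 - <<'E'
from h import *
from bench import *
u=np.array([np.cos(H0),np.sin(H0)])
def rep(l):
    s=state(); f=s["ft_force"];p=s["ee_pos"];print(l,round(s["time"],2),round(float(s["finger_gap"]),4),f.round(1),"rad",round(float(f[:2]@u),1),s["moment"].round(2),"r",round(float((p[:2]-AX)@u),4)); return float(f[:2]@u)
for r in (.078,.080,.082):
    move_l(pt(r,H0,.272),.03)
    if rep(r)<-18: break
crop("side","z5a")
gripper_open();rep("open")
z=.272
move_l(pt(r,H0,.35),.2)
d=crop("side","z5"); print(gripfit(d))
d=get_image("scene"); 
try: print(gripfit(d))
except Exception as e: print(e)
E
```

```text
0.078 15.07 0.0176 [-6.9  5.1  1.4] rad -8.5 [ 1.13  1.23 -0.01] r 0.0759
0.08 15.32 0.0175 [-7.1  6.7  0.4] rad -9.6 [1.15 1.25 0.04] r 0.0778
0.082 15.57 0.0175 [-9.3  6.4  0.1] rad -11.3 [ 1.2   1.39 -0.02] r 0.0795
open 16.78 0.0879 [-0.  -0.3  0.2] rad 0.1 [-0.01 -0.12  0.04] r 0.082
(278, array([ 0.65719892, -0.02923683,  0.27683323]), array([0.01526555, 0.05556697, 0.99833826]), np.float64(86.69645862800658), np.float64(0.30516936292851393))
(81, array([ 0.66444747, -0.02360207,  0.28624708]), array([-8.45072158e-02, -1.94462474e-04,  9.96422848e-01]), np.float64(85.15229867604843), np.float64(0.30719812821948644))
```

View pics/z5.png

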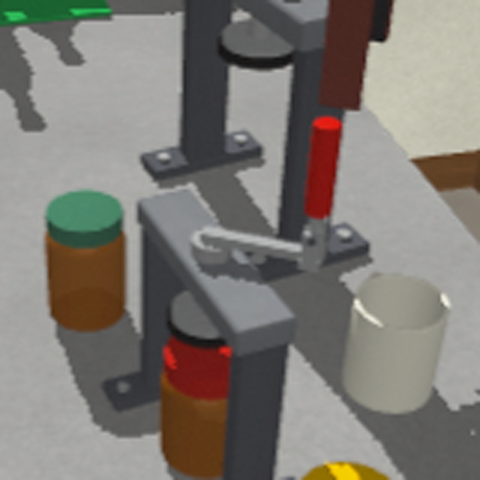

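The grip is now upright within about 3° (side zoom: vertical sleeve at (322,165), top at z≈0.305). The pads slide along the sleeve at about 8 N, so I'll keep the jaw axis tangential while cranking by turning the wrist. I'll also hold a small outward bias by force feedback so the grip stays on its stop.

```bash
cat > crank.py <<'E'
from h import *
from bench import *
import json,os
Z=.254
def crank(h0,h1,yaw0,r=.072,step=10,speed=.06,ftol=None,log=None):
    """crank from heading h0 down to h1 (rad); tool yaw follows heading from yaw0."""
    h=h0; out=[]
    while h>h1+1e-6:
        h=max(h-np.radians(step),h1)
        q=down(yaw0+(h-h0))
        try: move_l(pt(r,h,Z),speed,q)
        except IKError as e: print("IKError",e,np.degrees(h)); break
        s=state(); f=s["ft_force"]; p=s["ee_pos"]
        u=np.array([np.cos(h),np.sin(h)]); t=np.array([np.sin(h),-np.cos(h)]) # cw tangent
        fr=float(f[:2]@u); ft=-float(f[:2]@t)
        ha=np.degrees(np.arctan2(p[1]-AX[1],p[0]-AX[0]))
        out.append((np.degrees(h),ft))
        print(f"h {np.degrees(h):7.1f} act {ha:6.1f} ra {np.hypot(*(p[:2]-AX))*1e3:.1f} cmd {r*1e3:.1f} fr {fr:5.1f} ft {ft:5.1f} fz {f[2]:5.1f} q6 {s['joint_pos'][5]:.2f} gap {s['finger_gap']*1e3:.1f} t {s['time']:.1f}")
        if np.linalg.norm(f)>45: print("STOP force");break
        if ftol and ft>ftol: print("ft stop");break
        r=float(np.clip(r+np.clip((5+fr)*.00015,-.001,.001),.064,.08))
    return h,r
E
python3 - <<'E'
from crank import *
move_l(pt(.072,H0,.31),.2)
move_l(pt(.072,H0,Z),.12)
print(state()["ft_force"].round(1)); close(); s=state(); print(s["ft_force"].round(1),s["finger_gap"])
print(crank(H0,H0-np.radians(60),YAW))
d=crop("side","z6")
E
```

```text
[-0.7 -0.3  0.8]
[ 0.1  1.3 -0.6] 0.017752252804531573
h   -42.0 act  -41.7 ra 72.0 cmd 72.0 fr  -0.5 ft   2.9 fz  -0.9 q6 -0.95 gap 17.7 t 19.8
h   -52.0 act  -51.9 ra 72.2 cmd 72.7 fr  -2.8 ft   1.3 fz   0.1 q6 -0.79 gap 17.4 t 20.2
h   -62.0 act  -61.9 ra 72.3 cmd 73.0 fr  -4.5 ft   2.3 fz  -0.1 q6 -0.63 gap 17.6 t 20.6
h   -72.0 act  -71.9 ra 72.4 cmd 73.1 fr  -4.9 ft   3.5 fz  -0.7 q6 -0.46 gap 17.9 t 20.9
h   -82.0 act  -81.8 ra 72.4 cmd 73.1 fr  -4.4 ft   1.8 fz  -1.2 q6 -0.29 gap 17.8 t 21.3
h   -92.0 act  -91.8 ra 72.5 cmd 73.2 fr  -5.2 ft   2.1 fz   0.0 q6 -0.12 gap 17.6 t 21.6
(np.float64(-1.6057029118347832), 0.07317886661802461)
```

View pics/z6.png

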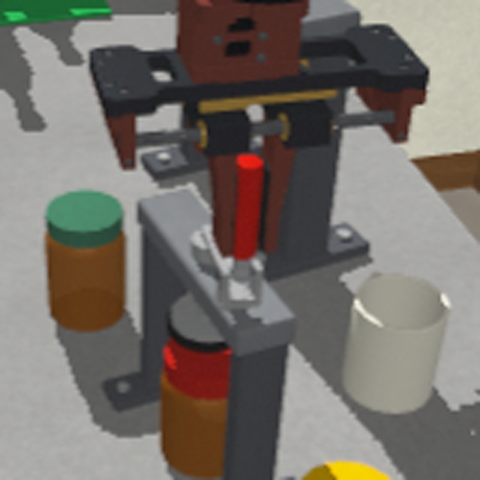

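The side view shows the grip upright between the fingers with the crank turning, so I'll continue.

Run:
```python
from crank import *
h=H0-np.radians(60)
print(crank(h,h-np.radians(140),YAW-np.radians(60),r=.0732))
s=state();print(s["joint_pos"].round(2))
d=crop("side","z7")
P=cloud(d)
```

```text
h  -102.0 act -101.7 ra 72.4 cmd 73.2 fr  -4.9 ft   1.1 fz  -0.6 q6 0.05 gap 17.2 t 22.1
h  -112.0 act -111.6 ra 72.5 cmd 73.2 fr  -6.0 ft   2.5 fz  -1.5 q6 0.23 gap 17.7 t 22.4
h  -122.0 act -121.5 ra 72.5 cmd 73.1 fr  -6.0 ft   1.1 fz  -1.7 q6 0.41 gap 17.2 t 22.8
h  -132.0 act -131.4 ra 72.4 cmd 72.9 fr  -4.5 ft   2.2 fz  -0.9 q6 0.60 gap 17.6 t 23.1
h  -142.0 act -141.3 ra 72.4 cmd 73.0 fr  -5.2 ft   1.7 fz  -2.9 q6 0.78 gap 17.5 t 23.5
h  -152.0 act -151.1 ra 72.4 cmd 73.0 fr  -3.5 ft   2.6 fz  -2.0 q6 0.98 gap 17.3 t 23.9
h  -162.0 act -161.0 ra 72.4 cmd 73.2 fr  -5.6 ft   2.0 fz  -2.5 q6 1.17 gap 17.2 t 24.2
h  -172.0 act -170.9 ra 72.4 cmd 73.1 fr  -5.1 ft   3.2 fz  -1.6 q6 1.37 gap 17.8 t 24.6
h  -182.0 act  179.0 ra 72.3 cmd 73.1 fr  -4.2 ft   3.2 fz  -2.5 q6 1.57 gap 17.8 t 24.9
h  -192.0 act  168.9 ra 72.3 cmd 73.2 fr  -4.4 ft   2.1 fz  -1.5 q6 1.77 gap 17.4 t 25.3
h  -202.0 act  159.0 ra 72.3 cmd 73.3 fr  -4.8 ft   2.9 fz  -1.4 q6 1.97 gap 17.4 t 25.7
h  -212.0 act  148.9 ra 72.2 cmd 73.3 fr  -3.8 ft   2.9 fz  -1.3 q6 2.16 gap 17.3 t 26.0
h  -222.0 act  138.8 ra 72.2 cmd 73.5 fr  -4.9 ft   2.8 fz  -1.1 q6 2.35 gap 17.6 t 26.4
h  -232.0 act  128.8 ra 72.2 cmd 73.5 fr  -4.4 ft   1.8 fz  -1.6 q6 2.54 gap 17.6 t 26.8
(np.float64(-4.049163864626842), 0.07358997393772493)
[ 0.07 -0.01  1.3  -0.    1.86  2.54]
```

View pics/z7.png

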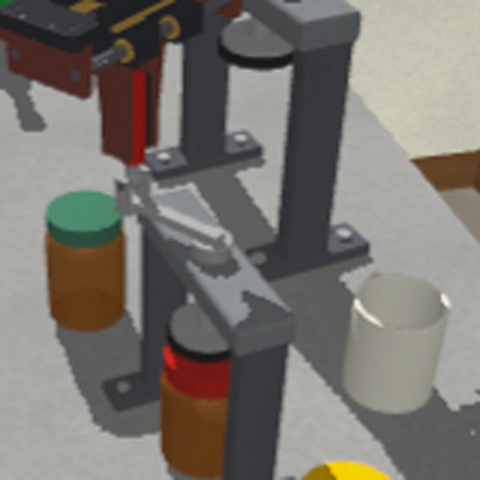

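200° done with the grip upright. I'll regrasp with the wrist wound back half a turn.

Run:
```python
from crank import *
h=H0-np.radians(200); y=YAW-np.radians(200)
gripper_open()
move_l(pt(.072,h,.34),.25)
d=get_image("side"); print(gripfit(d)); d2=get_image("scene"); print(gripfit(d2))
P=cloud(d).reshape(-1,3); rgb=d["frame"].reshape(-1,3)
s=(np.hypot(*(P[:,:2]-AX).T)<.036)&(P[:,2]<.17)&(P[:,2]>.05); dk=rgb.max(1)<60
print("pad",np.percentile(P[s&dk][:,2],[2,10,50,90]),np.percentile(P[s&~dk][:,2],[50,90,98]), "lid max", np.percentile(P[s&redmask(d).ravel()][:,2],[90,98]))
yn=y+np.pi
move_to(pt(.072,h,.34),down(yn))
move_l(pt(.072,h,Z),.15)
print(state()["ft_force"].round(1)); close()
s=state(); print(s["ft_force"].round(1),s["finger_gap"],s["joint_pos"].round(2),s["time"])
```

```text
(228, array([0.55532908, 0.06101651, 0.27580707]), array([0.01163321, 0.04132614, 0.99907798]), np.float64(87.53940456439719), np.float64(0.30464130527937605))
(93, array([0.5605616 , 0.06703276, 0.28477648]), array([-0.09738762,  0.03453468,  0.99464718]), np.float64(84.0690677925741), np.float64(0.3060714900310385))
pad [0.11517519 0.11582357 0.12008103 0.12227535] [0.09932962 0.12730815 0.13550217] lid max [0.10087644 0.10193262]
[-1.2 -0.1  1.2]
[-2.2 -2.1  0.4] 0.01741612362710579 [ 0.06 -0.01  1.29 -0.    1.86 -0.6 ] 33.0083
```

Run:
```python
from crank import *
h=H0-np.radians(200); y=YAW-np.radians(200)+np.pi
h1,r=crank(h,h-np.radians(150),y,r=.0735,ftol=6.5)
d=get_image("side")
P=cloud(d).reshape(-1,3); rgb=d["frame"].reshape(-1,3)
s=(np.hypot(*(P[:,:2]-AX).T)<.036)&(P[:,2]<.17)&(P[:,2]>.05); dk=rgb.max(1)<60
print("pad",np.percentile(P[s&dk][:,2],[2,10,50,90]),"lid max", np.percentile(P[s&redmask(d).ravel()][:,2],[90,98]))
crop("side","z8")
```

```text
h  -242.0 act  118.2 ra 72.2 cmd 73.5 fr  -3.9 ft   3.0 fz   0.1 q6 -0.41 gap 17.5 t 33.4
h  -252.0 act  108.1 ra 72.2 cmd 73.7 fr  -5.1 ft   2.8 fz  -0.7 q6 -0.23 gap 17.7 t 33.7
h  -262.0 act   98.1 ra 72.2 cmd 73.6 fr  -5.4 ft   2.3 fz   0.5 q6 -0.05 gap 17.6 t 34.1
h  -272.0 act   88.0 ra 72.2 cmd 73.6 fr  -5.5 ft   2.0 fz   1.2 q6 0.12 gap 17.5 t 34.5
h  -282.0 act   78.0 ra 72.2 cmd 73.5 fr  -5.7 ft   2.4 fz   1.7 q6 0.29 gap 17.3 t 34.8
h  -292.0 act   68.0 ra 72.1 cmd 73.4 fr  -5.7 ft   1.4 fz   1.7 q6 0.46 gap 17.5 t 35.2
h  -302.0 act   58.0 ra 72.1 cmd 73.3 fr  -5.4 ft   1.9 fz   1.4 q6 0.62 gap 17.8 t 35.6
h  -312.0 act   48.1 ra 72.1 cmd 73.2 fr  -4.8 ft   1.7 fz   1.3 q6 0.78 gap 17.5 t 35.9
h  -322.0 act   38.1 ra 72.2 cmd 73.3 fr  -4.8 ft   0.7 fz   1.8 q6 0.94 gap 17.5 t 36.3
h  -332.0 act   28.2 ra 72.2 cmd 73.3 fr  -5.2 ft   1.9 fz   1.1 q6 1.10 gap 17.6 t 36.7
h  -342.0 act   18.3 ra 72.2 cmd 73.3 fr  -6.9 ft   1.5 fz   1.4 q6 1.26 gap 17.4 t 37.0
h  -352.0 act    8.5 ra 72.2 cmd 73.0 fr  -4.9 ft   1.7 fz   2.3 q6 1.42 gap 17.3 t 37.4
h  -362.0 act   -1.4 ra 72.2 cmd 73.0 fr  -4.4 ft   0.9 fz   1.9 q6 1.57 gap 17.5 t 37.8
h  -372.0 act  -11.3 ra 72.2 cmd 73.1 fr  -4.3 ft   2.1 fz   1.0 q6 1.73 gap 17.8 t 38.1
h  -382.0 act  -21.3 ra 72.3 cmd 73.2 fr  -5.5 ft   1.3 fz   0.7 q6 1.88 gap 17.5 t 38.5
pad [0.10548296 0.10584916 0.11031873 0.11266029] lid max [0.10043505 0.10129941]
```

View pics/z8.png

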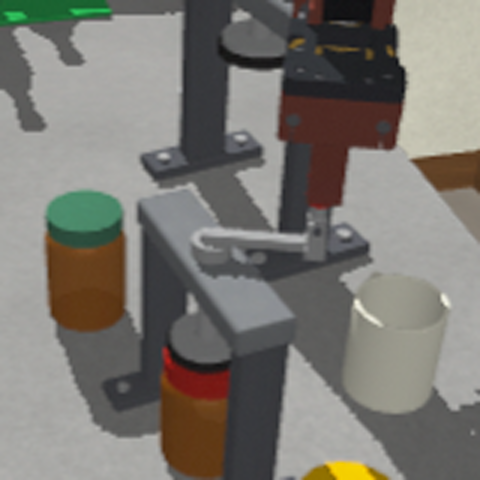

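The gap looks like about 4 mm (about 57°). I'll regrasp now so the touch and stiffening happen within one grasp.

Run:
```python
from crank import *
h=H0-np.radians(350); y=YAW-np.radians(350)+np.pi
gripper_open()
move_l(pt(.072,h,.335),.3)
d=get_image("side"); print(gripfit(d))
yn=y+np.pi
move_to(pt(.072,h,.335),down(yn))
move_l(pt(.072,h,Z),.2)
close()
s=state(); print(s["ft_force"].round(1),s["finger_gap"],s["joint_pos"].round(2),s["time"])
def pad():
    d=get_image("side");P=cloud(d).reshape(-1,3); rgb=d["frame"].reshape(-1,3)
    s=(np.hypot(*(P[:,:2]-AX).T)<.036)&(P[:,2]<.17)&(P[:,2]>.05); dk=rgb.max(1)<60
    w=P[s&dk][:,2]
    # pad upper disc: grey points near its top
    g=P[s&~dk&(rgb.max(1)-rgb.min(1)<25)&(P[:,2]>.103)&(P[:,2]<.125)][:,2]
    print("   pad",np.percentile(w,[2,10,50,90]).round(4), np.percentile(g,[50,90]).round(4) if len(g) else 0)
pad(); r=.0735
for k in range(2):
    h1,r=crank(h,h-np.radians(15),yn,r=r,step=5,speed=.04,ftol=5.5); yn+=h1-h;h=h1
    pad()
```

```text
(248, array([ 0.66265163, -0.01873008,  0.27441366]), array([-0.00461773,  0.00944669,  0.99994472]), np.float64(89.39752882716591), np.float64(0.30562307045406506))
[ 0.2  1.3 -1.2] 0.01756272227126065 [-0.07  0.29  0.97  0.    1.89 -1.26] 44.4917
   pad [0.1053 0.1067 0.1104 0.1123] [0.1168 0.1184]
h  -387.0 act  -26.4 ra 72.2 cmd 73.5 fr  -4.9 ft   2.9 fz   0.2 q6 -1.18 gap 17.9 t 44.9
h  -392.0 act  -31.4 ra 72.2 cmd 73.5 fr  -4.5 ft   2.8 fz  -0.1 q6 -1.10 gap 17.6 t 45.2
h  -397.0 act  -36.4 ra 72.3 cmd 73.6 fr  -4.3 ft   3.4 fz  -0.6 q6 -1.02 gap 17.8 t 45.5
   pad [0.1044 0.1052 0.1089 0.1113] [0.1157 0.1174]
h  -402.0 act  -41.4 ra 72.3 cmd 73.7 fr  -4.8 ft   3.7 fz   1.1 q6 -0.94 gap 17.4 t 45.8
h  -407.0 act  -46.4 ra 72.3 cmd 73.7 fr  -4.7 ft   3.1 fz   0.0 q6 -0.87 gap 17.8 t 46.1
h  -412.0 act  -51.4 ra 72.3 cmd 73.8 fr  -5.3 ft   3.8 fz  -0.4 q6 -0.79 gap 17.6 t 46.5
   pad [0.1031 0.1043 0.1082 0.1101] [0.1149 0.1166]
```

```bash
cat >> crank.py <<'E'
def pad():
    d=get_image("side");P=cloud(d).reshape(-1,3); rgb=d["frame"].reshape(-1,3)
    s=(np.hypot(*(P[:,:2]-AX).T)<.036)&(P[:,2]<.17)&(P[:,2]>.05); dk=rgb.max(1)<60
    w=P[s&dk][:,2]
    g=P[s&~dk&(rgb.max(1)-rgb.min(1)<25)&(P[:,2]>.103)&(P[:,2]<.125)][:,2]
    print("   pad",np.percentile(w,[2,10,50,90]).round(4), np.percentile(g,[50,90]).round(4) if len(g) else 0)
E
python3 - <<'E'
from crank import *
t0=np.radians(380);h=H0-t0; yn=YAW-t0+2*np.pi; r=.0738
for k in range(2):
    h1,r=crank(h,h-np.radians(15),yn,r=r,step=5,speed=.04,ftol=6.2); yn+=h1-h;h=h1
    pad()
E
```

```text
h  -417.0 act  -56.4 ra 72.4 cmd 73.8 fr  -5.5 ft   3.5 fz  -0.6 q6 -0.70 gap 17.6 t 46.8
h  -422.0 act  -61.4 ra 72.4 cmd 73.7 fr  -4.5 ft   2.9 fz  -0.4 q6 -0.62 gap 17.6 t 47.1
h  -427.0 act  -66.5 ra 72.4 cmd 73.8 fr  -4.6 ft   3.4 fz  -0.9 q6 -0.54 gap 17.6 t 47.4
   pad [0.1031 0.104  0.1068 0.1096] [0.1138 0.1156]
h  -432.0 act  -71.5 ra 72.4 cmd 73.9 fr  -5.6 ft   3.7 fz  -1.0 q6 -0.46 gap 17.6 t 47.8
h  -437.0 act  -76.5 ra 72.4 cmd 73.8 fr  -4.8 ft   4.2 fz  -0.9 q6 -0.38 gap 17.9 t 48.1
h  -442.0 act  -81.5 ra 72.5 cmd 73.8 fr  -4.6 ft   3.9 fz  -0.4 q6 -0.29 gap 17.3 t 48.4
   pad [0.1006 0.1018 0.1062 0.1086] [0.1129 0.1157]
```

Run:
```python
from crank import *
t0=np.radians(410);h=H0-t0; yn=YAW-t0+2*np.pi; r=.0738
for k in range(3):
    h1,r=crank(h,h-np.radians(10),yn,r=r,step=5,speed=.04,ftol=6.5); yn+=h1-h;h=h1
    pad()
crop("side","z9",300,150,100,100,6)
```

```text
h  -447.0 act  -86.5 ra 72.5 cmd 73.8 fr  -4.2 ft   4.5 fz  -1.5 q6 -0.21 gap 17.4 t 48.8
h  -452.0 act  -91.4 ra 72.5 cmd 73.9 fr  -4.9 ft   4.2 fz  -1.1 q6 -0.12 gap 17.4 t 49.1
   pad [0.1015 0.1023 0.1058 0.1084] [0.113  0.1153]
h  -457.0 act  -96.3 ra 72.5 cmd 73.9 fr  -5.7 ft   4.2 fz  -1.1 q6 -0.04 gap 17.5 t 49.4
h  -462.0 act -101.3 ra 72.5 cmd 73.8 fr  -5.5 ft   5.1 fz  -1.1 q6 0.05 gap 17.5 t 49.7
   pad [0.1007 0.1021 0.1062 0.1085] [0.113  0.1151]
h  -467.0 act -106.2 ra 72.5 cmd 73.7 fr  -6.4 ft   5.7 fz  -0.8 q6 0.14 gap 17.7 t 50.1
h  -472.0 act -111.1 ra 72.5 cmd 73.5 fr  -4.9 ft   6.3 fz  -2.0 q6 0.23 gap 17.7 t 50.4
   pad [0.1014 0.1019 0.1058 0.1084] [0.1129 0.1148]
```

View pics/z9.png

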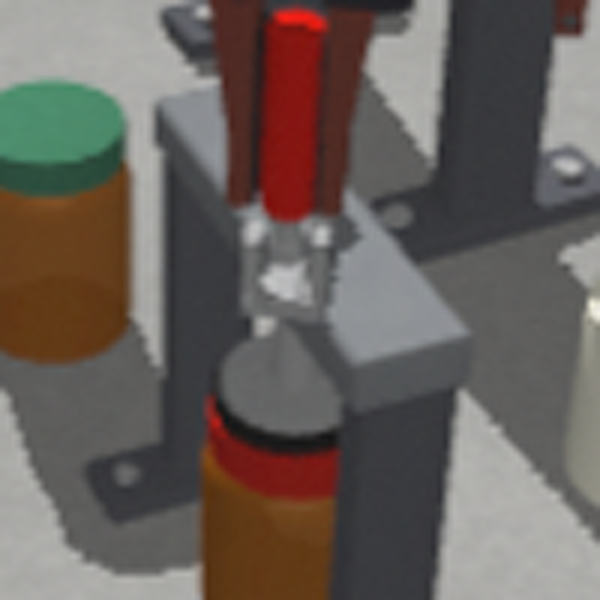

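The pad has stopped sinking (plateau from about h -441°), so touch was about 30° ago, and the turning force is up about 3 N, which agrees. A further 9° puts it mid-band; then I'll release.

Run:
```python
from crank import *
t0=np.radians(440);h=H0-t0; yn=YAW-t0+2*np.pi; r=.0735
h1,r=crank(h,h-np.radians(9),yn,r=r,step=4.5,speed=.04,ftol=8.5)
pad()
gripper_open()
move_l(pt(.073,h1,.36),.25)
d=get_image("side");cv2.imwrite("pics/sideF.png",d["frame"]);print(gripfit(d)); pad()
d=get_image("scene");cv2.imwrite("pics/sceneF.png",d["frame"]);print(gripfit(d))
s=state();print(s["time"],s["ft_force"].round(1))
```

```text
h  -476.5 act -115.4 ra 72.5 cmd 73.5 fr  -5.3 ft   6.6 fz  -2.3 q6 0.31 gap 17.5 t 50.8
h  -481.0 act -119.8 ra 72.5 cmd 73.4 fr  -5.3 ft   7.3 fz  -2.4 q6 0.39 gap 17.4 t 51.1
   pad [0.1008 0.1019 0.1062 0.1084] [0.1129 0.1152]
(285, array([ 0.56412165, -0.0539693 ,  0.2771652 ]), array([0.03422174, 0.04704346, 0.99830646]), np.float64(86.66499223292554), np.float64(0.3054094503055137))
   pad [0.1001 0.1011 0.1057 0.1085] [0.1129 0.1155]
(89, array([ 0.5702315 , -0.04608967,  0.28353414]), array([-0.09750789,  0.03327671,  0.99467828]), np.float64(84.08633681322259), np.float64(0.3053863623251688))
53.0167 [ 1.3  0.3 -0.9]
```

View pics/sideF.png

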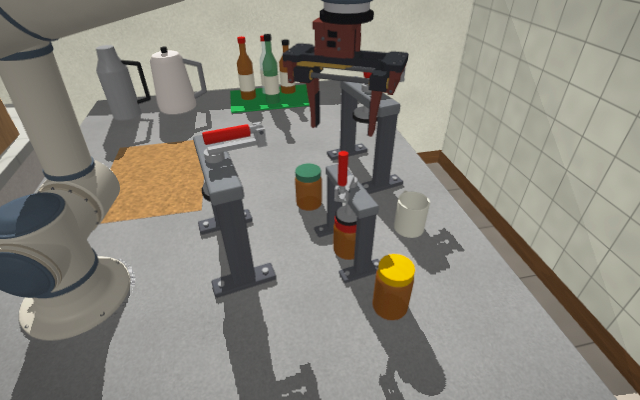

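View pics/sceneF.png

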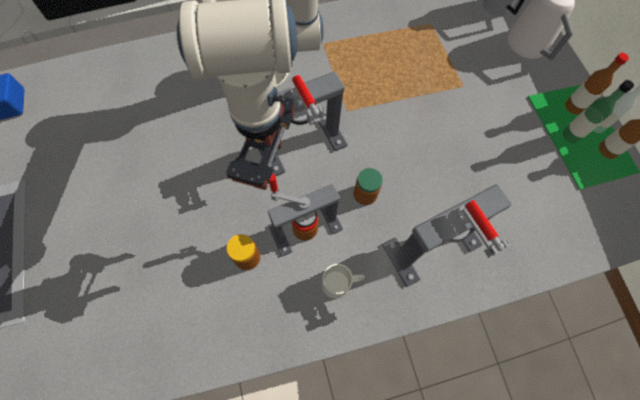

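The grip stands upright (side (342,168)), the pad sits on the red lid (side (347,217)), and the yellow jar, green jar and mug are at their starting pixels. The gripper is clear, so I'm handing in.

```bash
python3 -c "
from bench import *
job_done()
print('ok')"
```

```text
the job is handed in; nothing more can be done
ok
```

I swung the smallest press's grip upright and cranked it about 448° clockwise over three grasps. I then released it with the grip upright and handed in at about 53 s.

- **Slip on the way up:** the first swing slipped out of the jaws at about 70°. I regrasped deeper and pushed the grip out to its stop before any cranking. I held a 5 N outward bias while turning.
- **Pad and stiffness:** camera depth showed the pad stop sinking about 39° before the end. The turning force, read at rest after each step, rose from about 3.3 N to 7.3 N. Both agree with a firm hold (about 4 N over the drag, roughly 65 N estimated on the pad), well below the 110 N that crushes the jar.
- **Final pictures:** the two cameras put the grip at 84–87° with its end at the upright height of about 0.305 m. The missing degrees look like fit bias, since the leans were about the same in world axes at other crank headings, but I can't confirm an exact 90°. The bystander jars and the mug show at the same pixels as at the start.

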